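Unlock the bench scale's knurled collar and check its pan

ROBOT

A 6-joint arm with a two-finger parallel gripper is mounted at the origin on the work surface. World frame = base frame: x ahead of the robot, y to its left, z up, the work surface at z = 0. Lengths are in m, angles in rad, forces in N, time in s.
With the tool pointing down it reaches from about 0.3 to 0.875 m from the base axis. Payload 6.4 kg.
Tool frame: the origin (TCP) lies midway between the tips of the shut fingers; the grasp point (between the pads) lies 19 mm behind it (grasp_offset is the distance from the TCP to the grasp point, in m); z points along the fingers, y is the line along which they close (so a half turn about z gives the same grasp; the last joint's range is limited). The gripper opens to 85 mm and grips with 20 to 120 N. Pads are 22 mm wide; open, the fingers measure 114 mm over their backs; the gripper's body (76 mm by 85 mm) begins 54 mm behind the grasp point. The pads swing forward as they close: fully open they stand 13 mm farther back than shut.
Start: joints at [1.053, 0.181, 1.607, -0, 1.354, -0.206], TCP at [0.176, 0.547, 0.231] pointing down, gripper open.
Joint ranges: [-2.99, 2.99], [-0.89, 2.07], [0.3, 2.58], [-1.14, 4.28], [0, 2.63], [-3.12, 3.12]. Speed limits (rad/s): [2.57, 2.57, 3.01, 3.14, 3.14, 3.14].

INTERFACE

Orientations are given as a unit quaternion [w, x, y, z].
In Python, from bench import * gives the robot as it stands. The module is installed in compiled form; this text tells all that it offers.
- The arm moves only by the tool servo_tool, never from a script. Its argument "commands" is text: rows parted by semicolons, each of 7 numbers parted by spaces: the turn, a rotation vector about the tool's x, y, z in rad, then the shift along the tool's x, y, z in mm, then the opening, from 0 (shut) to 1 (fully open). In form: wx wy wz dx dy dz claw; .... A call has 1 to 5 rows; each row shifts and turns the commanded pose from where the row before left it, along the tool's axes as they then stand; what a row does not reach is not made up. A row lasts 1/8 s, in which the tool goes at most 62.5 mm and 10.7 degrees, less where a joint would pass 70% of its speed; a pose out of reach is approached as far as the arm can. A call with a gripper value outside its range is refused whole. The fingers move at their own pace and stop on an object; the grip force is fixed at half the most. Time passes only in rows, so rows that do not move let the fingers close. It gives the time, the measured TCP pose, the force, the opening and the grip force at its end, in the units of the state.
- get_obs(): the state, without advancing time (a new reading comes with each control period).
- camera(name): name is "side" or "top" or "wrist"; returns the picture (480x640x3 uint8, blue, green, red); there is no depth.
- calibration(name): a dict with "fx", "fy", "cx", "cy" (pixels), "R" (3x3) and "t" (3): a world point X has camera coordinates R X + t. Camera axes: x right, y down, z forward; pixel columns grow to the right and rows downward; lengths in m; the calibration is good to about 2 mm. A picture is of the moment at which its call begins: read the wrist's pose just before it. calibration takes no time and is no camera call; for the wrist camera it gives the pose at the moment of the call.
- hand_in(): hands the job in; it is judged then, once.
The state is a dict: "time_s": time; "q": joint angles; "dq": joint speeds; "joint_efforts": joint torques, N m; "eef_pos": TCP position; "eef_rot": TCP orientation; "wrist_force": force on the tool from outside, world axes, zero at the start; "torque": the same for the moment, N m; "opening": opening from 0.0 (shut) to 1.0 (fully open); "grasp_force": force on a finger pad.
Only numpy, scipy, OpenCV 4.12 (cv2) and the standard library are available. Lean on these libraries where they do the work, as an engineer would, in place of code of your own. Each camera call takes 0.05 s, during which the arm holds its last target. There are 200 camera calls.

TASK

Free the locked bench scale: with a fingertip at its knurled rim, roll the locking collar round the pan anticlockwise (seen from above) until its red mark comes round to the white line for the second time, and leave it there. Then press the weighing pan down to its stop with a fingertip to check that it is free, and let it come up again. Nothing is to be picked up; leave the brass weight, pot, tins, jars and tape where they stand.

Things in the scene. Friction and masses are not known exactly. Their poses are not given: they have to be found in the camera images.
- scale: grey bench scale, fixed to the table: housing 170 x 170 mm, flat deck 55 mm above the table, with a low console (35 mm high, 85 mm long) on its -x side. Origin on the table under the collar's and the pan's common axis; z up; -x is the front, towards the console; the white index line is on its -y side
- collar_axis (a point): centre of the knurled locking collar, at half its height, 67 mm above the table. The collar is a dark steel disc 20 mm tall (57 to 77 mm above the table; 2 mm over the deck) with an upright axis, 94 mm across its finely knurled core, with 12 upright bright ribs evenly spaced round the rim, 7 mm wide, standing out to a diameter of 104 mm, so that a fingertip can sit between two ribs and drag the rim round. Too wide to pinch
- collar (a joint): turn of the collar in rad, growing anticlockwise seen from above (loosening); it starts slightly loose, between 0.3 and 1.6. 0 is fully tight, a hard stop, with the red mark at the white line; 6.28 is the first time the red mark comes round to the line again and 12.57 the second. It would turn on to a stop at 22. Stiff: about 0.05 N m (1 N at the rim) turns it, and it stays where it is left. Every turn lowers a hidden bolt under the pan by 2.5 mm
- red_mark (a point): red mark 11 x 15 mm on top of the collar, midway between two ribs (ribs lie 15 degrees to either side of it, then every 30); this point is 40.5 mm from the axis, at 77 mm above the table, and turns with the collar
- index_line (a point): white line 26 mm long and 9 mm wide on the scale's deck, radial, 69 mm from the collar's axis to this point, 55 mm above the table
- pan_top (a point): centre of the top of the round aluminium weighing pan, 68 mm across, on the collar's axis; top 88 mm above the table, 11 mm above the collar's top
- pan (a joint): how far the pan is pressed down, m: 0 up, 0.004 at its stop, spring-loaded (3 N to start, 8 N at the stop). It can sink only as far as the hidden bolt lets it, so it reaches its stop only after the collar has been loosened by more than about 1.6 turns
- weight: 100 g brass calibration weight standing on the scale's low front console, 26 mm across, 38 mm tall; origin at its underside
- pot: small white pot with green cap on the table beside the scale, 56 mm across, 45 mm tall; origin at its underside
- tin_a: blue tin, 68 mm across, 75 mm tall; origin at its underside
- tin_b: second blue tin, 68 mm across, 75 mm tall; origin at its underside
- jar_a: amber jar with black cap, 64 mm across, 100 mm tall; origin at its underside
- jar_b: green jar with white cap, 64 mm across, 100 mm tall; origin at its underside
- tape: orange roll of packing tape lying flat, 100 mm across, 48 mm tall; origin at its underside

How it is judged:
On the way, in this order (a step that is already met when the one before it is completed fails the run):
1. the collar is loosened until the red mark stands at the white line for the second time, pan up (value of joint collar between 12.166 and 12.966 rad and value of joint pan below 0.001 m), for 0.2 s.
2. a fingertip presses the freed pan down to its stop (value of joint collar between 12.166 and 12.966 rad and value of joint pan above 0.0032 m and contact force between the fingers and pan above 2 N), for 0.1 s.
At the end, for the whole second after the job is handed in: Collar at rest two turns from tight (12.57 rad) within 0.4 rad, the red mark at the white line; pan up again (within 1 mm); weight, pot, tins, jars and tape within 30 mm of where they stood (all of step 1 and distance of each of weight, pot, tin_a, tin_b, jar_a, jar_b, tape from where it was at the start of the episode below 0.03 m and velocity of joint collar below 0.1 rad/s); the robot touches nothing.
It fails at once if the collar is wound on far past the second time (more than two and a half turns from tight) (value of joint collar above 15.7 rad).
It fails at once if a bystander is picked up, knocked over or pushed away (distance of any of weight, pot, tin_a, tin_b, jar_a, jar_b, tape from where it was at the start of the episode above 0.03 m or angle between any of weight, pot, tin_a, tin_b, jar_a, jar_b, tape's own z axis and vertical above 0.5 rad).
It also fails if it takes over 72 s, if anything falls off the work surface, if the arm or the gripper's body presses on something with over 40 N, if the wrist force passes 120 N, or if a joint passes its speed limit or range.

## Working session

There is one attempt and no reset: what is moved stays moved. The work goes in short steps, Python scripts to look and compute and a tool call to move; the robot and the scene stay as the last step left them, time stands still between calls to the robot, and variables do not carry over. Pictures are saved under pics/ and viewed, at most 10 in all, crops included, and the job is handed in when it is done.

Besides the shell and the picture viewer there is one more tool, called after "Call:" as name(argument=value, ...) on one line, values as JSON. servo_tool: Moves the arm, as the interface text tells. Its arguments: {"type":"object","properties":{"commands":{"type":"string"}},"required":["commands"]}

```bash
mkdir -p pics; python3 - <<'E'
from bench import *
import cv2
o=get_obs();print(o)
for n in("top","side"):
    c=calibration(n);print(n,c)
    cv2.imwrite(f"pics/{n}0.png",camera(n))
E
```

```text
{'time_s': 0.0, 'q': array([ 1.05269978e+00,  1.81538238e-01,  1.60797041e+00,  2.13567680e-05,
        1.35378393e+00, -2.06298500e-01]), 'dq': array([-0.0003696 , -0.00074338, -0.00073339, -0.0014794 ,  0.0010293 ,
       -0.00130181]), 'joint_efforts': array([-1.69969815e-03, -4.44874299e+01, -3.51335299e+01, -4.39744817e-04,
        9.05485213e-03, -2.12524935e-05]), 'eef_pos': array([0.1761024 , 0.54681542, 0.23040389]), 'eef_rot': array([-3.10917258e-04,  1.55270508e-01,  9.87871625e-01, -7.91124334e-04]), 'wrist_force': array([0.22822773, 0.91227696, 0.48312701]), 'torque': array([ 0.0017121 , -0.04097243,  0.00243572]), 'grasp_force': 0.0, 'opening': 0.9996875450377618}
top {'fx': 497.19717334799714, 'fy': 497.19717334799714, 'cx': 316.309758907223, 'cy': 240.2607892891418, 'R': array([[-8.57691954e-04, -9.99938062e-01,  1.10967036e-02],
       [-9.94837354e-01, -2.72866875e-04, -1.01481846e-01],
       [ 1.01478589e-01, -1.11264554e-02, -9.94775501e-01]]), 't': array([-0.0223313 ,  0.50219327,  1.24453589])}
side {'fx': 445.74422956811566, 'fy': 445.74422956811566, 'cx': 322.1495373174006, 'cy': 237.64762981048528, 'R': array([[ 0.91407829, -0.40500126, -0.02085327],
       [-0.27297784, -0.57644799, -0.77018882],
       [ 0.29990662,  0.70970536, -0.63747496]]), 't': array([-0.44262325,  0.1918529 ,  1.06427611])}
```

View pics/top0.png

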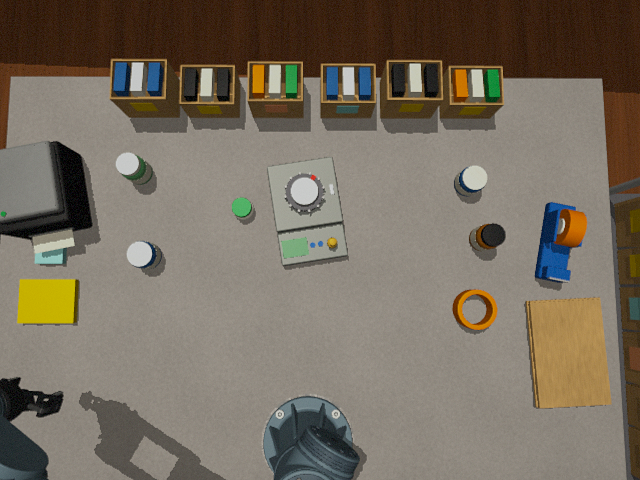

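View pics/side0.png

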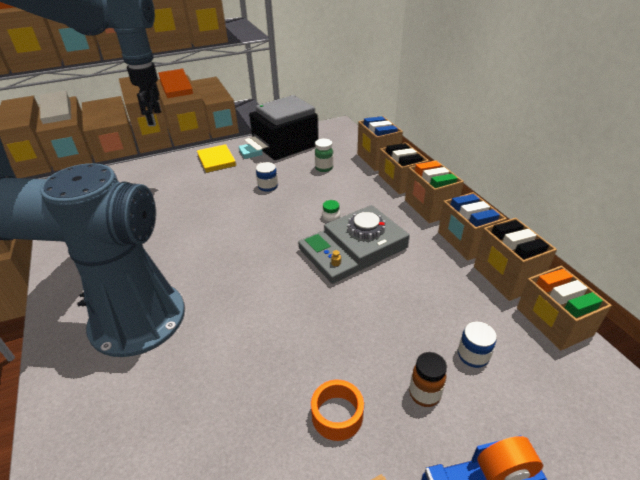

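Top view: pan at about (305,191), white line about (332,188), red mark about (314,178), weight (332,243), pot (242,208). I'll enlarge the scale region next.

```bash
cat > h.py <<'E'
from bench import *
import cv2, numpy as np
def px2w(n,u,v,z,c=None):
    c=c or calibration(n); R,t=np.array(c["R"]),np.array(c["t"])
    d=R.T@np.array([(u-c["cx"])/c["fx"],(v-c["cy"])/c["fy"],1]); o=-R.T@t
    return o+d*(z-o[2])/d[2]
def w2px(n,X,c=None):
    c=c or calibration(n); p=np.array(c["R"])@np.array(X)+np.array(c["t"])
    return np.array([c["fx"]*p[0]/p[2]+c["cx"],c["fy"]*p[1]/p[2]+c["cy"]])
E
python3 - <<'E'
from h import *
im=cv2.imread("pics/top0.png")
cv2.imwrite("pics/top0c.png",cv2.resize(im[145:275,230:360],None,fx=4.6,fy=4.6,interpolation=cv2.INTER_CUBIC)[:598])
for p in [(305,191,.088),(332,188,.055),(314,178,.077),(332,243,.06),(242,208,.045)]: print(px2w("top",*p).round(4))
g=cv2.cvtColor(im,cv2.COLOR_BGR2GRAY); m=(g>190).astype(np.uint8)
n,l,s,c=cv2.connectedComponentsWithStats(m[145:275,230:360])
for i in range(1,n):
    if s[i][4]>8: print(s[i],c[i]+[230,145])
E
```

```text
[0.6173 0.0059 0.088 ]
[ 0.6318 -0.0619  0.055 ]
[ 0.6523 -0.0163  0.077 ]
[ 0.4919 -0.0611  0.06  ]
[0.5821 0.1655 0.045 ]
[ 61  33  27  26 553] [303.99276673 190.54068716]
[100  40   4   9  26] [331.38461538 188.96153846]
```

View pics/top0c.png

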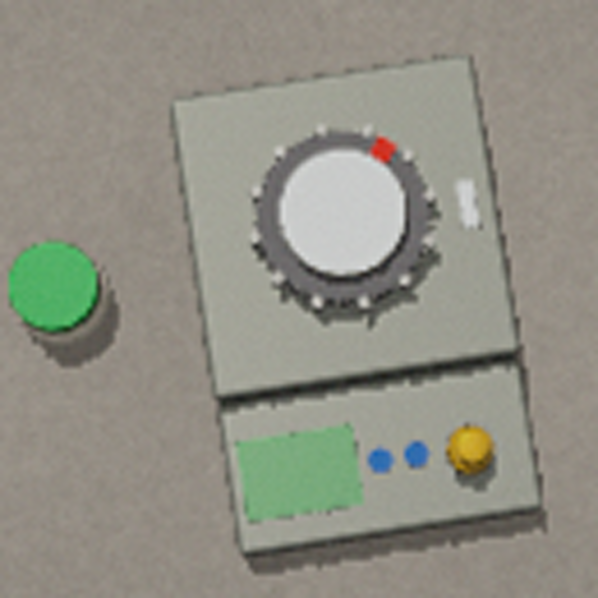

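The crop shows the pan centre at crop (343,212), which is (304.3,190.8) in the full image. The red mark is at crop (383,149), the white line at (468,204), and the scale yaw is about +8°. So the collar has about 46° of turn already and needs about 11.75 rad more.

My first move is towards the scale while turning the tool. It also shows which axes a shift uses when the row also turns.

Call:
servo_tool(commands="0 0 0.186 -29 -6 0 0;0 0 0.186 -29 -6 0 0;0 0 0.186 -29 -6 0 0;0 0 0.186 -29 -6 0 0;0 0 0.186 -29 -6 0 0")

```text
time_s: 0.72
eef_pos: [0.267, 0.4353, 0.2308]
eef_rot: [-0.0, 0.584, 0.811, -0.0]
wrist_force: [-0.2, -0.3, -0.2]
opening: -0.001
grasp_force: 0.0
```

```bash
cat >> h.py <<'E'
def pose():
    o=get_obs(); w,x,y,z=o["eef_rot"]
    X=np.array([1-2*(y*y+z*z),2*(x*y+w*z),2*(x*z-w*y)]); Y=np.array([2*(x*y-w*z),1-2*(x*x+z*z),2*(y*z+w*x)])
    return o,np.array(o["eef_pos"]),np.degrees(np.arctan2(X[1],X[0]))
def sim(p,phi,rows,after):   # p world m, phi deg; predicted pose
    p=np.array(p,float)
    for wz,dx,dy,dz in rows:
        n=phi-np.degrees(wz); f=np.radians(n if after else phi)
        p=p+np.array([dx*np.cos(f)+dy*np.sin(f),dx*np.sin(f)-dy*np.cos(f),-dz])/1000; phi=n
    return p,phi
E
python3 - <<'E'
from h import *
o,p,phi=pose(); print(o["time_s"],p,phi,o["q"][[0,5]],o["opening"])
for a in(0,1): print(a,sim([.1761,.5468,.2304],162.13,[(.186,-29,-6,0)]*5,a))
im=cv2.imread("pics/side0.png")
print(w2px("side",[.618,.008,.088]))
m=(cv2.cvtColor(im,cv2.COLOR_BGR2GRAY)>170).astype(np.uint8)[200:250,340:395]
n,l,s,c=cv2.connectedComponentsWithStats(m)
for i in range(1,n):
    if s[i][4]>8: print(s[i],c[i]+[340,200],px2w("side",*(c[i]+[340,200]),.088))
print(px2w("top",303.99,190.54,.088), px2w("top",331.38,188.96,.055))
E
```

```text
0.725 [0.26703516 0.43530763 0.23079829] 108.48175381898494 [0.78784854 0.46530397] -0.00111894844663021
0 (array([0.26633705, 0.4358686 , 0.2304    ]), np.float64(108.84492505283342))
1 (array([0.24426615, 0.42109448, 0.2304    ]), np.float64(108.84492505283342))
[365.7137537  219.34666406]
[  0   0  27  13 233] [350.93133047 205.06437768] [0.61192416 0.08415655 0.088     ]
[34  4  8  5 11] [377.90909091 205.90909091] [0.67798507 0.04804041 0.088     ]
[ 14  12  25  16 316] [366.20253165 219.16139241] [0.61957365 0.00816168 0.088     ]
[37 39 10  6 35] [381.6        241.51428571] [ 0.61042804 -0.09078315  0.088     ]
[0.61842186 0.00833654 0.088     ] [ 0.62930134 -0.06028444  0.055     ]
```

The shift uses the axes from before the turn. Both cameras put the axis at (0.619, 0.008), and the line comes out 69.4 mm away as it should. Next is the planner.

```bash
cat >> h.py <<'E'
AX=np.array([.619,.0083])
def eng(thc,phi,rc,hL=14.5,hT=11.):   # TCP xy for corner at radius rc(mm), angle thc; leading side along -y tool
    L=np.radians(phi+90); T=L-np.pi/2; t=np.radians(thc); u=lambda a:np.array([np.cos(a),np.sin(a)])
    return AX+(rc*u(t)+hL*u(L)+hT*u(T))/1000
def rows(p,phi,tg):  # tg: list of (x,y,z,phi) waypoints, one per row
    p=np.array(p); out=[]
    for x,y,z,f in tg:
        d=(np.array([x,y,z])-p)*1000; a=np.radians(phi); wz=round(np.radians(phi-f),3)
        r=(wz,round(d[0]*np.cos(a)+d[1]*np.sin(a),1),round(d[0]*np.sin(a)-d[1]*np.cos(a),1),round(-d[2],1)); out.append(r)
        p,phi=sim(p,phi,[r],0)
    for i in range(0,len(out),5): print(";".join("0 0 %g %g %g %g 0"%r for r in out[i:i+5]))
    print("end",p.round(4),round(phi,1))
def lin(p,phi,p1,f1,n): return [(*(p+(np.array(p1)-p)*k/n),phi+(f1-phi)*k/n) for k in range(1,n+1)]
E
python3 - <<'E'
from h import *
o,p,phi=pose()
t=eng(-35.5,-78,70); print(t, eng(-35.5,-78,49))
rows(p,phi,lin(p,phi,[*t,.2],-78,18))
E
```

```text
[ 0.69245826 -0.04009411] [ 0.67536183 -0.02789935]
0 0 0.181 -32.5 14 1.7 0;0 0 0.181 -29.5 19.7 1.7 0;0 0 0.18 -25.5 24.7 1.7 0;0 0 0.181 -20.6 28.8 1.7 0;0 0 0.181 -15.1 32.1 1.8 0
0 0 0.181 -9.1 34.2 1.7 0;0 0 0.181 -2.8 35.4 1.7 0;0 0 0.181 3.6 35.2 1.7 0;0 0 0.18 10 34 1.7 0;0 0 0.181 15.8 31.7 1.7 0
0 0 0.181 21.3 28.4 1.7 0;0 0 0.181 26.1 24 1.7 0;0 0 0.181 29.9 19 1.7 0;0 0 0.18 32.9 13.2 1.8 0;0 0 0.181 34.7 7.2 1.7 0
0 0 0.181 35.4 0.8 1.7 0;0 0 0.181 35 -5.6 1.7 0;0 0 0.181 33.4 -11.9 1.7 0
end [ 0.6925 -0.0401  0.2   ] -78.0
```

Call:
servo_tool(commands="0 0 0.181 -32.5 14 1.7 0;0 0 0.181 -29.5 19.7 1.7 0;0 0 0.18 -25.5 24.7 1.7 0;0 0 0.181 -20.6 28.8 1.7 0;0 0 0.181 -15.1 32.1 1.8 0")

```text
time_s: 1.35
eef_pos: [0.3861, 0.3041, 0.2223]
eef_rot: [-0.0, 0.88, 0.475, -0.0]
wrist_force: [-0.6, 0.4, -0.3]
opening: 0.002
grasp_force: 0.0
```

Call:
servo_tool(commands="0 0 0.181 -9.1 34.2 1.7 0;0 0 0.181 -2.8 35.4 1.7 0;0 0 0.181 3.6 35.2 1.7 0;0 0 0.18 10 34 1.7 0;0 0 0.181 15.8 31.7 1.7 0")

```text
time_s: 1.98
eef_pos: [0.5051, 0.1728, 0.2137]
eef_rot: [0.0, 0.999, 0.043, -0.0]
wrist_force: [0.6, -0.7, 0.3]
opening: 0.0
grasp_force: 0.0
```

Call:
servo_tool(commands="0 0 0.181 21.3 28.4 1.7 0;0 0 0.181 26.1 24 1.7 0;0 0 0.181 29.9 19 1.7 0;0 0 0.18 32.9 13.2 1.8 0;0 0 0.181 34.7 7.2 1.7 0")

```text
time_s: 2.6
eef_pos: [0.6241, 0.0415, 0.2049]
eef_rot: [0.0, 0.917, -0.398, -0.0]
wrist_force: [-0.3, 0.6, 0.7]
opening: -0.001
grasp_force: 0.0
```

Call:
servo_tool(commands="0 0 0.181 35.4 0.8 1.7 0;0 0 0.181 35 -5.6 1.7 0;0 0 0.181 33.4 -11.9 1.7 0;0 0 0 0 0 0 0")

```text
time_s: 3.1
eef_pos: [0.6957, -0.0385, 0.1992]
eef_rot: [0.0, 0.778, -0.628, -0.0]
wrist_force: [0.4, 0.7, -0.7]
opening: -0.004
grasp_force: 0.0
```

```bash
python3 - <<'E'
from h import *
o,p,phi=pose(); print(o["time_s"],p,phi,o["q"][[0,5]])
c=calibration("wrist"); im=camera("wrist"); cv2.imwrite("pics/w1.png",im)
np.save("w1.npy",c,allow_pickle=True)
for X in ([*AX,.088],[.6293,-.0603,.055],[p[0],p[1],p[2]]): print(w2px("wrist",X,c))
E
```

```text
3.1 [ 0.69567256 -0.03846331  0.19916947] -77.8283217482058 [-0.22494833  2.70428418]
[402.45130542 314.63422142]
[405.02342733 214.03888393]
[314.8475796  312.90262697]
```

View pics/w1.png

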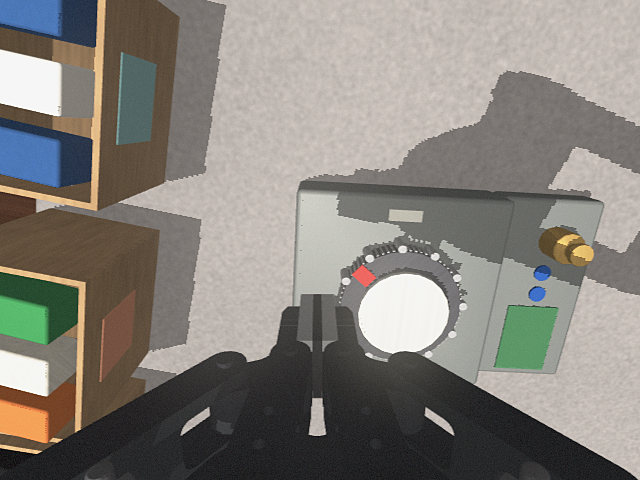

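The wrist view shows the pan centre at about (404,314), against (402,315) predicted. The line is at (405,215) against (405,214), so the axis is right to about 1 mm. The red mark is at (363,275), and the fingertip spans columns 300–337 near row 295.

```bash
python3 - <<'E'
from h import *
c=np.load("w1.npy",allow_pickle=True).item(); o,p,phi=pose()
d=(np.array(c["R"])@p+np.array(c["t"]))[2]; print("tcp depth",d,"fx",c["fx"],"mm/px",1000*d/c["fx"])
r=px2w("wrist",363.5,275,.077,c); v=r[:2]-AX; print(r,np.hypot(*v),np.degrees(np.arctan2(v[1],v[0])))
v=px2w("wrist",404,314,.088,c); print(v)
l=px2w("wrist",405.5,215.5,.055,c)[:2]-AX; print(np.hypot(*l),np.degrees(np.arctan2(l[1],l[0])))
a=np.radians(phi)
ex=np.array([np.cos(a),np.sin(a),0]); ey=np.array([np.sin(a),-np.cos(a),0])
for x in(-11,11):
  for y in(-14.5,14.5): print(x,y,w2px("wrist",p+(x*ex+y*ey)/1000,c))
im=cv2.imread("pics/w1.png"); cv2.imwrite("pics/w1c.png",cv2.resize(im[250:400,240:480],None,fx=3.3,fy=3.3,interpolation=cv2.INTER_CUBIC))
E
```

```text
tcp depth 0.15963788343380167 fx 379.7650168124521 mm/px 0.42035963389602904
[ 0.65300347 -0.01242991  0.077     ] 0.03982417990550829 -31.36819086652544
[0.61801472 0.00754547 0.088     ]
0.06823670527804501 -81.90230248535732
-11 -14.5 [282.21317987 339.39006448]
-11 14.5 [349.78580062 339.13632988]
11 -14.5 [280.56390745 292.69567763]
11 14.5 [351.02837819 292.43887369]
```

View pics/w1c.png

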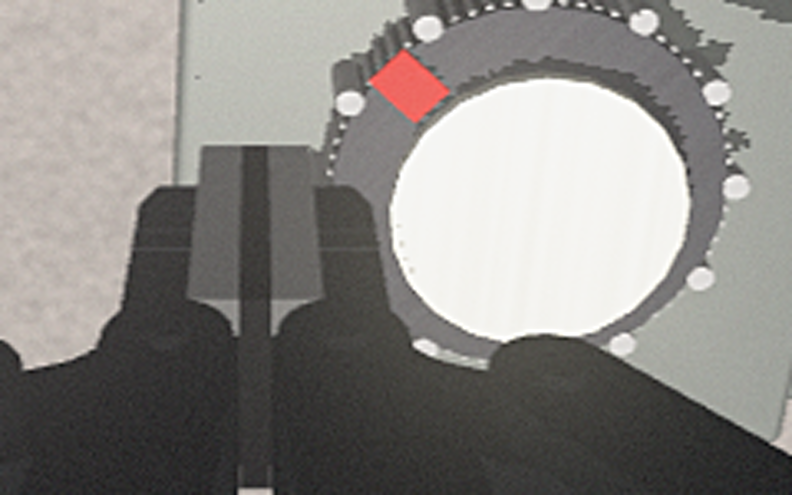

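The fingertip end face is about 14 mm wide in tool y, with the wider backing set back. So I'll seat the narrow tip radially in a gap (18 mm), with +x pointing inward. First I'll refine the rib angles from the wrist picture.

```bash
cat >> h.py <<'E'
def seat(psi,R,z,tilt=0): # TCP at angle psi, radius R mm, +x inward; phi=psi-180-tilt
    t=np.radians(psi); return (AX[0]+R/1000*np.cos(t),AX[1]+R/1000*np.sin(t),z,psi-180-tilt)
E
python3 - <<'E'
from h import *
from scipy.optimize import least_squares
c=np.load("w1.npy",allow_pickle=True).item()
cr=np.array([(349,102),(428,28),(537,3),(645,21),(717,92),(737,187),(701,279),(623,345)])
P=np.array([px2w("wrist",240+(x+.5)/3.3-.5,250+(y+.5)/3.3-.5,.077,c)[:2] for x,y in cr])
s=least_squares(lambda q:np.hypot(*(P-q[:2]).T)-q[2],[.619,.008,.05]); print(s.x, s.fun.round(4))
v=P-s.x[:2]; print(np.degrees(np.arctan2(v[:,1],v[:,0])).round(1))
print("boxes",px2w("top",347,117,0),px2w("top",347,85,.1))
E
```

```text
[0.61836753 0.00894911 0.04870982] [ 0.0003  0.0002 -0.001   0.0005  0.0002  0.0001 -0.0001 -0.0001]
[ -16.7  -46.4  -76.2 -106.  -135.6 -165.6  164.3  134.3]
boxes [ 0.83640674 -0.10518747  0.        ] [ 0.88250472 -0.0982605   0.1       ]
```

```bash
sed -i 's/^AX=.*/AX=np.array([.6186,.0086])/' h.py; python3 - <<'E'
from h import *
o,p,phi=pose(); s=seat(118.7,80,.14); print(s)
rows(p,phi,lin(p,phi,s[:3],s[3],5)+[seat(118.7,80,z) for z in(.115,.09,.07,.062)])
E
```

```text
(np.float64(0.580182120204545), np.float64(0.0787716930964471), 0.14, -61.3)
0 0 -0.057 -27.5 17.5 11.9 0;0 0 -0.057 -28.5 15.8 11.8 0;0 0 -0.057 -29.4 14.2 11.9 0;0 0 -0.057 -30.1 12.6 11.9 0;0 0 -0.057 -30.7 10.7 11.8 0
0 0 -0 -0 0 25 0;0 0 -0 -0 0 25 0;0 0 -0 -0 0 20 0;0 0 -0 -0 0 8 0
end [0.5802 0.0788 0.062 ] -61.3
```

Call:
servo_tool(commands="0 0 -0.057 -27.5 17.5 11.9 0;0 0 -0.057 -28.5 15.8 11.8 0;0 0 -0.057 -29.4 14.2 11.9 0;0 0 -0.057 -30.1 12.6 11.9 0;0 0 -0.057 -30.7 10.7 11.8 0")

```text
time_s: 3.78
eef_pos: [0.5786, 0.0813, 0.1408]
eef_rot: [-0.0, 0.862, -0.508, -0.0]
wrist_force: [0.6, 0.7, 0.3]
opening: 0.0
grasp_force: 0.0
```

Call:
servo_tool(commands="0 0 0 0 0 25 0;0 0 0 0 0 25 0;0 0 0 0 0 20 0;0 0 0 0 0 8 0;0 0 0 0 0 0 0")

```text
time_s: 4.4
eef_pos: [0.5801, 0.0797, 0.0628]
eef_rot: [0.0, 0.86, -0.51, -0.0]
wrist_force: [-0.4, -0.7, -0.3]
opening: -0.0
grasp_force: 0.0
```

```bash
python3 - <<'E'
from h import *
o,p,phi=pose(); print(o["time_s"],p,phi,o["q"][[0,5]],o["wrist_force"])
a=118.7;rows(p,phi,[seat(a,73,.062),seat(a,66,.062),seat(a,62,.062),seat(a,60,.062)])
E
```

```text
4.4 [0.58013116 0.07967579 0.06283841] -61.289381844378035 [-0.06608998  2.57438045] [-0.43857015 -0.7382164  -0.30542247]
0 0 0 7.8 0.4 0.8 0;0 0 0 7 -0 0 0;0 0 0 4 -0 0 0;0 0 0 2 -0 0 0
end [0.5898 0.0612 0.062 ] -61.3
```

Call:
servo_tool(commands="0 0 0 7.8 0.4 0.8 0;0 0 0 7 0 0 0;0 0 0 4 0 0 0;0 0 0 2 0 0 0;0 0 0 0 0 0 0")

```text
time_s: 5.03
eef_pos: [0.5902, 0.0609, 0.0624]
eef_rot: [-0.0, 0.86, -0.51, 0.0]
wrist_force: [1.0, -0.4, -0.5]
opening: -0.001
grasp_force: 0.0
```

```bash
python3 - <<'E'
from h import *
o,p,phi=pose(); v=(p[:2]-AX)*1000; print(o["time_s"],p,phi,"R",np.hypot(*v),np.degrees(np.arctan2(v[1],v[0])),o["wrist_force"])
rows(p,phi,[seat(118.7+10.5*k,60,.062,min(.5*k,8)) for k in range(1,6)])
cv2.imwrite("pics/w2.png",camera("wrist"))
E
```

```text
5.025 [0.59017527 0.06092137 0.06243749] -61.33500085187006 R 59.544021385106916 118.51399007079596 [ 1.02210805 -0.38563981 -0.52560187]
0 0 -0.175 0.6 11.1 0.4 0;0 0 -0.175 1.1 10.9 0 0;0 0 -0.174 1.1 11 0 0;0 0 -0.175 1.3 10.9 0 0;0 0 -0.174 1.4 10.9 0 0
end [0.5593 0.0178 0.062 ] -11.3
```

View pics/w2.png

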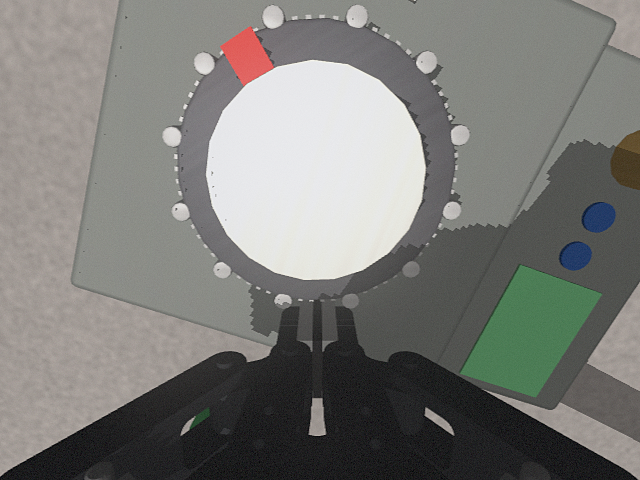

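The tip is seated centrally between the ribs at (283,300) and (350,300). I'll start the sweep.

Call:
servo_tool(commands="0 0 -0.175 0.6 11.1 0.4 0;0 0 -0.175 1.1 10.9 0 0;0 0 -0.174 1.1 11 0 0;0 0 -0.175 1.3 10.9 0 0;0 0 -0.174 1.4 10.9 0 0")

```text
time_s: 5.7
eef_pos: [0.5585, 0.0183, 0.0619]
eef_rot: [-0.0, 0.995, -0.095, -0.0]
wrist_force: [-0.8, 1.7, -0.3]
opening: 0.001
grasp_force: 0.4
```

```bash
cat > st.py <<'E'
from h import *
import sys
n=int(sys.argv[1]); tl=float(sys.argv[2]) if len(sys.argv)>2 else 3; st=float(sys.argv[3]) if len(sys.argv)>3 else 10.5
o,p,phi=pose(); v=(p[:2]-AX)*1000; ps=np.degrees(np.arctan2(v[1],v[0])); ti=(ps-180-phi+180)%360-180; ps=phi+180+ti
print(o["time_s"],"R %.1f psi %.1f tilt %.1f z %.4f q6 %.2f"%(np.hypot(*v),ps,ti,p[2],o["q"][5]),o["wrist_force"].round(1),"Fr/Ft",[round(float(o["wrist_force"][:2]@w),1) for w in(v/np.hypot(*v),np.array([-v[1],v[0]])/np.hypot(*v))])
rows(p,phi,[seat(ps+st*k,60,.062,ti+(tl-ti)*k/n) for k in range(1,n+1)])
E
python3 st.py 10 4
```

```text
5.7 R 60.9 psi 170.9 tilt 1.8 z 0.0619 q6 1.58 [-0.8  1.7 -0.3] Fr/Ft [1.1, -1.6]
0 0 -0.179 2.2 10.9 -0.1 0;0 0 -0.18 1.4 10.9 -0 0;0 0 -0.179 1.4 10.9 -0 0;0 0 -0.18 1.5 10.8 -0 0;0 0 -0.179 1.5 10.9 -0 0
0 0 -0.18 1.6 10.9 -0 0;0 0 -0.179 1.6 10.9 -0 0;0 0 -0.179 1.6 10.8 -0 0;0 0 -0.18 1.7 10.9 -0 0;0 0 -0.179 1.7 10.8 -0 0
end [ 0.6247 -0.0511  0.062 ] 91.8
```

Call:
servo_tool(commands="0 0 -0.179 2.2 10.9 0 0;0 0 -0.18 1.4 10.9 0 0;0 0 -0.179 1.4 10.9 0 0;0 0 -0.18 1.5 10.8 0 0;0 0 -0.179 1.5 10.9 0 0")

```text
time_s: 6.32
eef_pos: [0.5744, -0.0334, 0.0618]
eef_rot: [-0.0, 0.938, 0.346, -0.001]
wrist_force: [-2.5, -1.0, 1.5]
opening: -0.002
grasp_force: 1.2
```

Call:
servo_tool(commands="0 0 -0.18 1.8 10.9 0 0;0 0 -0.179 1.6 10.9 0 0;0 0 -0.179 1.6 10.8 0 0;0 0 -0.18 1.7 10.9 0 0;0 0 -0.179 1.7 10.8 0 0")

```text
time_s: 6.95
eef_pos: [0.6253, -0.0526, 0.0619]
eef_rot: [0.0, 0.696, 0.718, -0.001]
wrist_force: [0.4, -1.8, 0.2]
opening: -0.0
grasp_force: 1.1
```

```bash
python3 st.py 10 6; python3 -c "
from h import *
cv2.imwrite('pics/w3.png',camera('wrist'))"
```

```text
6.95 R 61.5 psi 276.2 tilt 4.4 z 0.0619 q6 -0.30 [ 0.4 -1.8  0.2] Fr/Ft [1.9, 0.2]
0 0 -0.18 3.4 10.7 -0.1 0;0 0 -0.181 1.8 10.8 0 0;0 0 -0.18 1.9 10.8 0 0;0 0 -0.181 2 10.9 0 0;0 0 -0.18 1.9 10.8 0 0
0 0 -0.181 2 10.8 0 0;0 0 -0.18 2.1 10.8 0 0;0 0 -0.181 2 10.7 0 0;0 0 -0.18 2.1 10.8 0 0;0 0 -0.18 2.1 10.8 0 0
end [0.6745 0.0303 0.062 ] 195.2
```

View pics/w3.png

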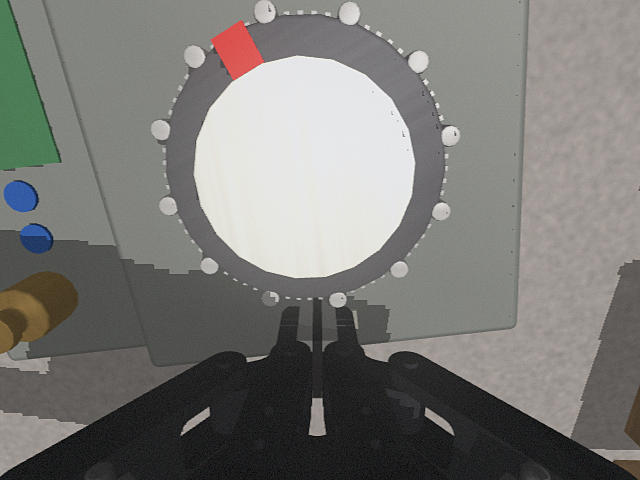

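The collar follows, with the red mark in the same place relative to the tool, and the tip is at the rib at (338,300). I'll carry on.

Call:
servo_tool(commands="0 0 -0.18 3.4 10.7 0 0;0 0 -0.181 1.9 10.8 0 0;0 0 -0.18 2.0 10.8 0 0;0 0 -0.181 2 10.9 0 0;0 0 -0.18 2 10.8 0 0")

```text
time_s: 7.62
eef_pos: [0.6715, -0.0227, 0.0624]
eef_rot: [0.002, 0.315, 0.949, -0.0]
wrist_force: [4.2, -3.4, -2.1]
opening: 0.003
grasp_force: 2.4
```

Call:
servo_tool(commands="0 0 -0.181 2.2 10.8 0 0;0 0 -0.18 2.1 10.8 0 0;0 0 -0.181 2 10.7 0 0;0 0 -0.18 2.1 10.8 0 0;0 0 -0.18 2.1 10.8 0 0")

```text
time_s: 8.25
eef_pos: [0.6753, 0.0319, 0.0622]
eef_rot: [0.001, -0.131, 0.991, -0.0]
wrist_force: [1.9, -0.5, -1.0]
opening: -0.001
grasp_force: 0.8
```

```bash
python3 st.py 5 9
```

```text
8.25 R 61.3 psi 22.4 tilt 7.4 z 0.0622 q6 -1.96 [ 1.9 -0.5 -1. ] Fr/Ft [1.6, -1.1]
0 0 -0.178 3.7 10.6 0.2 0;0 0 -0.177 2.4 10.6 0 0;0 0 -0.178 2.5 10.7 0 0;0 0 -0.177 2.6 10.7 0 0;0 0 -0.178 2.6 10.7 0 0
end [0.6342 0.0666 0.062 ] -114.1
```

Call:
servo_tool(commands="0 0 -0.178 3.7 10.6 0 0;0 0 -0.177 2.4 10.6 0 0;0 0 -0.178 2.5 10.7 0 0;0 0 -0.177 2.6 10.7 0 0;0 0 -0.178 2.6 10.7 0 0")

```text
time_s: 8.88
eef_pos: [0.6335, 0.067, 0.0621]
eef_rot: [0.001, -0.544, 0.839, 0.0]
wrist_force: [0.8, -0.1, -0.7]
opening: 0.003
grasp_force: 0.4
```

```bash
python3 st.py 2 15
```

```text
8.875 R 60.3 psi 75.7 tilt 9.8 z 0.0621 q6 -2.80 [ 0.8 -0.1 -0.7] Fr/Ft [0.1, -0.8]
0 0 -0.138 3.1 10.6 0.1 0;0 0 -0.137 3.4 10.4 0 0
end [0.6116 0.0681 0.062 ] -98.3
```

Call:
servo_tool(commands="0 0 -0.11 3.1 10.6 0 0;0 0 -0.11 3.1 10.4 0 0;0 0 0 0 0 0 0")

```text
time_s: 9.25
eef_pos: [0.6109, 0.0684, 0.0618]
eef_rot: [-0.0, -0.631, 0.776, 0.001]
wrist_force: [-0.3, -0.5, -0.6]
opening: 0.002
grasp_force: 0.4
```

```bash
python3 st.py 1; python3 -c "
from h import *
im=camera('top');cv2.imwrite('pics/t3.png',im)
m=cv2.inRange(im[165:220,275:335].astype(int),(0,0,120),(90,90,255))
u=np.argwhere(m)[:,::-1].mean(0)+[275,165];w=px2w('top',*u,.077)[:2]-AX
print(len(np.argwhere(m)),u,np.hypot(*w),np.degrees(np.arctan2(w[1],w[0])))
im=cv2.imread('pics/top0.png')
m=cv2.inRange(im[165:220,275:335].astype(int),(0,0,120),(90,90,255))
u=np.argwhere(m)[:,::-1].mean(0)+[275,165];w=px2w('top',*u,.077)[:2]-AX
print(len(np.argwhere(m)),u,np.hypot(*w),np.degrees(np.arctan2(w[1],w[0])))
"
```

```text
9.25 R 60.3 psi 97.4 tilt 19.2 z 0.0618 q6 -3.02 [-0.3 -0.5 -0.6] Fr/Ft [-0.4, 0.4]
0 0 -0.466 4.8 9.9 -0.2 0
end [0.6002 0.0657 0.062 ] -75.1
20 [318.1 182.7] 0.04132581176246143 -58.057545797314035
18 [312.88888889 177.05555556] 0.04235094425225301 -31.526967140209376
```

The red mark went from -31.5° to -58°, so the collar turned 333.5°. I need another 336°, and one more stroke covers it. I'll back off and rewind the wrist in place.

Call:
servo_tool(commands="0 0 0 -11 3.2 0 0;0 0 0 -11 3.8 0 0;0 0 0.1835 0 0 0 0;0 0 0.1835 0 0 0 0;0 0 0.1835 0 0 0 0")

```text
time_s: 9.93
eef_pos: [0.6095, 0.0917, 0.0619]
eef_rot: [0.0, -0.394, 0.919, 0.0]
wrist_force: [0.9, 0.3, -0.3]
opening: 0.001
grasp_force: 0.0
```

Call:
servo_tool(commands="0 0 0.1835 0 0 0 0;0 0 0.1835 0 0 0 0;0 0 0.1835 0 0 0 0;0 0 0.1835 0 0 0 0;0 0 0.1835 0 0 0 0")

```text
time_s: 10.55
eef_pos: [0.6095, 0.0916, 0.0619]
eef_rot: [-0.0, 0.054, 0.999, 0.0]
wrist_force: [-0.3, 0.1, 0.4]
opening: 0.003
grasp_force: 0.0
```

Call:
servo_tool(commands="0 0 0.1835 0 0 0 0;0 0 0.1835 0 0 0 0;0 0 0.1835 0 0 0 0;0 0 0.1835 0 0 0 0;0 0 0.1835 0 0 0 0")

```text
time_s: 11.18
eef_pos: [0.6095, 0.0916, 0.0619]
eef_rot: [-0.0, 0.49, 0.872, 0.0]
wrist_force: [-0.1, 0.0, -0.8]
opening: 0.003
grasp_force: 0.0
```

Call:
servo_tool(commands="0 0 0.1835 0 0 0 0;0 0 0.1835 0 0 0 0;0 0 0.1835 0 0 0 0;0 0 0.1835 0 0 0 0;0 0 0.1835 0 0 0 0")

```text
time_s: 11.8
eef_pos: [0.6095, 0.0916, 0.0619]
eef_rot: [-0.0, 0.826, 0.564, 0.0]
wrist_force: [0.1, -0.2, -0.0]
opening: -0.001
grasp_force: 0.0
```

Call:
servo_tool(commands="0 0 0.1835 0 0 0 0;0 0 0.1835 0 0 0 0;0 0 0.1835 0 0 0 0;0 0 0.1835 0 0 0 0;0 0 0.1835 0 0 0 0")

```text
time_s: 12.42
eef_pos: [0.6095, 0.0916, 0.0619]
eef_rot: [-0.0, 0.99, 0.14, 0.0]
wrist_force: [-0.5, 0.1, 0.1]
opening: 0.001
grasp_force: 0.0
```

Call:
servo_tool(commands="0 0 0.1835 0 0 0 0;0 0 0.1835 0 0 0 0;0 0 0.1835 0 0 0 0;0 0 0.1835 0 0 0 0;0 0 0.1835 0 0 0 0")

```text
time_s: 13.05
eef_pos: [0.6095, 0.0916, 0.0619]
eef_rot: [-0.0, 0.95, -0.312, 0.0]
wrist_force: [0.1, -0.3, -0.3]
opening: 0.003
grasp_force: 0.0
```

Call:
servo_tool(commands="0 0 0.1835 0 0 0 0;0 0 0.1835 0 0 0 0;0 0 0.1835 0 0 0 0;0 0 0.1835 0 0 0 0;0 0 0 0 0 0 0")

```text
time_s: 13.68
eef_pos: [0.6095, 0.0915, 0.0619]
eef_rot: [-0.0, 0.777, -0.629, -0.0]
wrist_force: [-0.3, 0.2, 0.2]
opening: 0.001
grasp_force: 0.0
```

```bash
python3 st.py 1; python3 -c "
from h import *
im=camera('top')
m=cv2.inRange(im[165:220,275:335].astype(int),(0,0,120),(90,90,255))
u=np.argwhere(m)[:,::-1].mean(0)+[275,165];w=px2w('top',*u,.077)[:2]-AX
a=np.degrees(np.arctan2(w[1],w[0]));print(len(np.argwhere(m)),u,np.hypot(*w),a)
o,p,phi=pose(); s=a+150; print(s)
rows(p,phi,[seat(s,78,.062,-10),seat(s,70,.062,-10),seat(s,64,.062,-10),seat(s,60,.062,-10)])
"
```

```text
13.675 R 83.4 psi 96.3 tilt -5.7 z 0.0619 q6 2.89 [-0.3  0.2  0.2] Fr/Ft [0.2, 0.3]
0 0 -0.031 23.2 13.3 -0.1 0
end [0.6013 0.066  0.062 ] -76.2
20 [318.1 182.7] 0.04132581176246143 -58.057545797314035
91.94245420268597
0 0 0.003 6.1 -5.3 -0.1 0;0 0 -0 7.8 1.4 0 0;0 0 -0 5.9 1 0 0;0 0 -0 4 0.7 0 0
end [0.6166 0.0685 0.062 ] -78.1
```

Call:
servo_tool(commands="0 0 0.003 6.1 -5.3 0 0;0 0 0 7.8 1.4 0 0;0 0 0 5.9 1 0 0;0 0 0 4 0.7 0 0;0 0 0 0 0 0 0")

```text
time_s: 14.35
eef_pos: [0.6163, 0.0677, 0.0619]
eef_rot: [-0.0, 0.775, -0.631, -0.0]
wrist_force: [0.0, 1.3, 0.1]
opening: -0.002
grasp_force: 0.2
```

```bash
sed -i 's/seat(ps+st\*k,60,/seat(ps+st*k,59.6,/' st.py; python3 st.py 10 2 10.9
```

```text
14.35 R 59.1 psi 92.3 tilt -9.4 z 0.0619 q6 2.86 [0.  1.3 0.1] Fr/Ft [1.3, -0.1]
0 0 -0.17 -1.2 11.2 -0.1 0;0 0 -0.171 -0.6 11.3 0 0;0 0 -0.17 -0.3 11.3 0 0;0 0 -0.17 -0.2 11.4 0 0;0 0 -0.17 0.2 11.3 0 0
0 0 -0.171 0.3 11.3 0 0;0 0 -0.17 0.6 11.3 0 0;0 0 -0.17 0.8 11.3 0 0;0 0 -0.17 1 11.3 0 0;0 0 -0.171 1.3 11.2 0 0
end [ 0.5631 -0.013   0.062 ] 19.3
```

Call:
servo_tool(commands="0 0 -0.17 -1 11.2 0 0;0 0 -0.171 -0.5 11.3 0 0;0 0 -0.17 -0.2 11.3 0 0;0 0 -0.17 -0.1 11.4 0 0;0 0 -0.17 0.3 11.3 0 0")

```text
time_s: 14.98
eef_pos: [0.569, 0.041, 0.0621]
eef_rot: [-0.0, 0.968, -0.252, 0.0]
wrist_force: [1.2, 1.2, -0.3]
opening: 0.001
grasp_force: 0.5
```

Call:
servo_tool(commands="0 0 -0.171 0.4 11.3 0 0;0 0 -0.17 0.7 11.3 0 0;0 0 -0.17 0.9 11.3 0 0;0 0 -0.17 1.1 11.3 0 0;0 0 -0.171 1.3 11.2 0 0")

```text
time_s: 15.6
eef_pos: [0.5637, -0.0135, 0.062]
eef_rot: [-0.0, 0.985, 0.171, -0.0]
wrist_force: [0.1, 0.6, -0.2]
opening: 0.001
grasp_force: 0.5
```

```bash
python3 st.py 10 5 10.8
```

```text
15.6 R 59.2 psi 202.0 tilt 2.3 z 0.0620 q6 0.99 [ 0.1  0.6 -0.2] Fr/Ft [-0.3, -0.6]
0 0 -0.184 1.1 11.1 0 0;0 0 -0.184 1.5 11.1 0 0;0 0 -0.183 1.6 11.1 0 0;0 0 -0.184 1.7 11.1 0 0;0 0 -0.184 1.7 11.1 0 0
0 0 -0.184 1.8 11.1 0 0;0 0 -0.184 1.8 11.1 0 0;0 0 -0.184 1.9 11 0 0;0 0 -0.183 1.9 11.1 0 0;0 0 -0.184 2 11 0 0
end [ 0.6569 -0.037   0.062 ] 125.0
```

Call:
servo_tool(commands="0 0 -0.184 1.3 11.1 0 0;0 0 -0.184 1.6 11.1 0 0;0 0 -0.183 1.7 11.1 0 0;0 0 -0.184 1.8 11.1 0 0;0 0 -0.184 1.8 11.1 0 0")

```text
time_s: 16.23
eef_pos: [0.6045, -0.0496, 0.0619]
eef_rot: [0.0, 0.807, 0.59, -0.001]
wrist_force: [-1.2, -1.2, 0.3]
opening: -0.001
grasp_force: 0.6
```

Call:
servo_tool(commands="0 0 -0.184 1.9 11.1 0 0;0 0 -0.184 1.9 11.1 0 0;0 0 -0.184 1.9 11 0 0;0 0 -0.183 2 11.1 0 0;0 0 -0.184 2 11 0 0")

```text
time_s: 16.85
eef_pos: [0.6577, -0.0372, 0.0619]
eef_rot: [0.0, 0.462, 0.887, -0.0]
wrist_force: [-0.9, -1.4, 0.1]
opening: 0.001
grasp_force: 0.5
```

```bash
python3 st.py 5 8
```

```text
16.85 R 60.3 psi 310.5 tilt 5.5 z 0.0619 q6 -0.85 [-0.9 -1.4  0.1] Fr/Ft [0.4, -1.6]
0 0 -0.175 2.7 10.7 -0.1 0;0 0 -0.174 2.1 10.6 0 0;0 0 -0.175 2.3 10.7 0 0;0 0 -0.174 2.3 10.7 0 0;0 0 -0.175 2.4 10.6 0 0
end [0.6781 0.0117 0.062 ] 175.0
```

Call:
servo_tool(commands="0 0 -0.175 2.7 10.7 0 0;0 0 -0.174 2.2 10.6 0 0;0 0 -0.175 2.4 10.7 0 0;0 0 -0.174 2.4 10.7 0 0;0 0 -0.175 2.5 10.6 0 0")

```text
time_s: 17.48
eef_pos: [0.6782, 0.0121, 0.0621]
eef_rot: [0.0, 0.044, 0.999, -0.0]
wrist_force: [0.1, -0.8, 0.3]
opening: 0.0
grasp_force: 0.5
```

```bash
python3 st.py 5 13
```

```text
17.475 R 59.7 psi 363.4 tilt 8.4 z 0.0621 q6 -1.64 [ 0.1 -0.8  0.3] Fr/Ft [0.1, -0.8]
0 0 -0.167 2.7 10.6 0.1 0;0 0 -0.167 2.8 10.5 -0 0;0 0 -0.168 2.9 10.5 -0 0;0 0 -0.167 3 10.5 -0 0;0 0 -0.167 3.3 10.4 -0 0
end [0.652  0.0579 0.062 ] 222.9
```

Call:
servo_tool(commands="0 0 -0.167 2.7 10.6 0 0;0 0 -0.167 2.8 10.5 0 0;0 0 -0.168 2.9 10.5 0 0;0 0 -0.167 3 10.5 0 0;0 0 -0.167 3.3 10.4 0 0")

```text
time_s: 18.1
eef_pos: [0.6521, 0.0583, 0.0622]
eef_rot: [0.0, -0.365, 0.931, -0.0]
wrist_force: [0.6, -0.4, -1.0]
opening: 0.007
grasp_force: 0.4
```

```bash
cat >> h.py <<'E'
def red():
    im=camera('top'); m=cv2.inRange(im[165:220,275:335].astype(int),(0,0,120),(90,90,255))
    q=np.argwhere(m)[:,::-1]
    if len(q)<5: return len(q)
    w=px2w('top',*(q.mean(0)+[275,165]),.077)[:2]-AX; return len(q),np.hypot(*w).round(4),np.degrees(np.arctan2(w[1],w[0])).round(1)
E
python3 -c "
from h import *
print(red())"; python3 st.py 2 15
```

```text
(27, np.float64(0.0406), np.float64(-96.0))
18.15 R 60.1 psi 57.6 tilt 14.3 z 0.0619 q6 -2.42 [ 1.   1.8 -0.3] Fr/Ft [2.0, 0.1]
0 0 -0.177 4.1 10.2 -0.1 0;0 0 -0.177 3.8 10.2 0 0
end [0.6304 0.067  0.062 ] -116.4
```

Call:
servo_tool(commands="0 0 -0.12 2.6 7 0 0;0 0 -0.12 2.2 7 0 0;0 0 0 0 0 0 0")

```text
time_s: 18.52
eef_pos: [0.6382, 0.0649, 0.0619]
eef_rot: [-0.0, -0.471, 0.882, 0.0]
wrist_force: [0.1, 2.8, 0.5]
opening: 0.002
grasp_force: 0.7
```

```bash
python3 -c "
from h import *
print(red())"; python3 st.py 1
```

```text
(28, np.float64(0.0409), np.float64(-81.3))
18.575 R 59.5 psi 70.5 tilt 14.4 z 0.0620 q6 -2.63 [-0.2  1.2 -0.6] Fr/Ft [1.0, 0.6]
0 0 -0.382 3.5 10.3 0 0
end [0.628  0.0675 0.062 ] -102.0
```

The red mark is at -81.3°, on the line (-81.7°), which makes 720° from tight. I'll withdraw and lift.

Call:
servo_tool(commands="0 0 0 -0.5 -1 0 0;0 0 0 -10.7 2.7 0 0;0 0 0 -10.7 2.7 0 0;0 0 0 0 0 -30 0;0 0 0 0 0 -20 0")

```text
time_s: 19.2
eef_pos: [0.6477, 0.0858, 0.1133]
eef_rot: [0.0, -0.472, 0.882, -0.0]
wrist_force: [0.8, -0.7, 0.1]
opening: 0.002
grasp_force: 0.0
```

```bash
python3 -c "
from h import *
print(red()); o,p,phi=pose(); print(p,o['wrist_force'])
rows(p,phi,lin(p,phi,[*AX,.112],phi,4)+[(*AX,.094,phi)])"
```

```text
(28, np.float64(0.0409), np.float64(-81.3))
[0.64940242 0.08557746 0.11651323] [ 0.28414241 -0.51706628  2.65877723]
0 0 0 20.3 -4.3 1.1 0;0 0 0 20.3 -4.2 1.2 0;0 0 0 20.2 -4.3 1.1 0;0 0 0 20.3 -4.3 1.1 0;0 0 0 0 0 18 0
end [0.6186 0.0086 0.094 ] -123.7
```

Call:
servo_tool(commands="0 0 0 20.3 -4.3 1.1 0;0 0 0 20.3 -4.2 1.2 0;0 0 0 20.2 -4.3 1.1 0;0 0 0 20.3 -4.3 1.1 0;0 0 0 0 0 0 0")

```text
time_s: 19.88
eef_pos: [0.6154, 0.006, 0.1071]
eef_rot: [-0.0, -0.47, 0.882, 0.0]
wrist_force: [0.3, -0.0, -0.5]
opening: 0.002
grasp_force: 0.0
```

Call:
servo_tool(commands="0 0 0 0 0 10 0;0 0 0 0 0 8 0;0 0 0 0 0 2 0;0 0 0 0 0 0 0")

```text
time_s: 20.38
eef_pos: [0.6159, 0.0087, 0.0873]
eef_rot: [-0.0, -0.472, 0.882, 0.0]
wrist_force: [-1.9, 0.8, 2.8]
opening: -0.001
grasp_force: 1.4
```

Just touching the pan (2.8 N at z 87.3). I'll press gently to the stop.

Call:
servo_tool(commands="0 0 0 0 0 2 0;0 0 0 0 0 1.5 0;0 0 0 0 0 1 0;0 0 0 0 0 0 0")

```text
time_s: 20.88
eef_pos: [0.6162, 0.0086, 0.084]
eef_rot: [0.0, -0.472, 0.882, 0.0]
wrist_force: [-4.8, 1.6, 9.9]
opening: 0.001
grasp_force: 4.9
```

Call:
servo_tool(commands="0 0 0 0 0 0.5 0;0 0 0 0 0 0 0;0 0 0 0 0 0 0")

```text
time_s: 21.25
eef_pos: [0.6162, 0.0086, 0.084]
eef_rot: [0.0, -0.472, 0.882, 0.0]
wrist_force: [-6.9, 3.1, 13.0]
opening: 0.0
grasp_force: 6.4
```

Call:
servo_tool(commands="0 0 0 0 0 -5 0;0 0 0 0 0 -20 0;0 0 0 0 0 -40 0;0 0 0 -20 0 -40 0;0 0 0 -40 0 -20 0")

```text
time_s: 21.88
eef_pos: [0.6513, 0.057, 0.2119]
eef_rot: [0.002, -0.471, 0.882, -0.002]
wrist_force: [0.8, 0.0, -0.7]
opening: -0.003
grasp_force: 0.0
```

Call:
servo_tool(commands="0 0 0 -40 0 0 0;0 0 0 -40 0 0 0;0 0 0 0 0 0 0;0 0 0 0 0 0 0")

```text
time_s: 22.38
eef_pos: [0.6938, 0.124, 0.2078]
eef_rot: [-0.0, -0.472, 0.882, -0.0]
wrist_force: [-0.9, -0.3, -0.0]
opening: -0.003
grasp_force: 0.0
```

```bash
python3 -c "
from h import *
print(red()); im=camera('top'); cv2.imwrite('pics/end.png',im)
print(get_obs()['eef_pos'])"
```

```text
(28, np.float64(0.0409), np.float64(-81.3))
[0.69362917 0.12341921 0.20776646]
```

View pics/end.png

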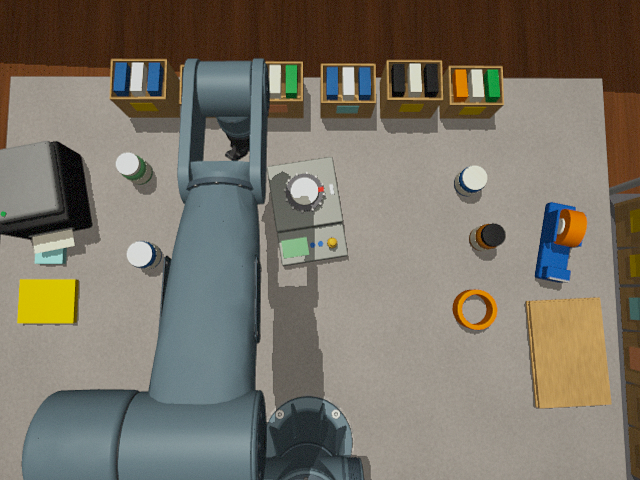

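The red mark at (320,189) lines up with the white line at (332,188). The pan is up, the weight, tins, jars and tape stand where they were, and the arm is clear. The pot is hidden under the arm, but nothing came near it.

```bash
python3 -c "
from bench import *
print(hand_in())"
```

```text
the job is handed in; nothing more can be done
None
```

The job is handed in with no verdict returned: the collar is at two turns with the red mark on the white line (within about 1°), the pan was pressed to its stop at 13 N and came up again, and nothing else was disturbed as far as the last picture shows (the pot was hidden by the arm).

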